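Lay out the board-test tray in order of use

ROBOT

A 6-joint arm with a two-finger parallel gripper is mounted at the origin on the work surface. World frame = base frame: x ahead of the robot, y to its left, z up, the work surface at z = 0. Lengths are in m, angles in rad, forces in N, time in s.
With the tool pointing down it reaches from about 0.275 to 0.85 m from the base axis. Payload 5.2 kg.
Tool frame: the origin (TCP) lies at the very end of the fingers, on their centre line; the grasp point (between the pads) lies 19 mm behind it; y points along the fingers, z is the direction in which the jaws open and shut, and the axes are right-handed (so a half turn about y gives the same grasp; the last joint's range is limited). The gripper opens to 85 mm and grips with 20 to 120 N. Pads are 22 mm wide; open, the fingers measure 114 mm over their backs; the gripper's body (76 mm by 85 mm) begins 54 mm behind the grasp point. The pads swing forward as they close: fully open they stand 13 mm farther back than shut.
Start: joints at [-1.342, 0.259, 1.535, -0, 1.348, -0.203], TCP at [0.23, -0.5, 0.231] pointing down, gripper open.
Joint ranges: [-3.14, 3.14], [-0.91, 2.08], [0.19, 2.58], [-1.22, 4.36], [0.22, 2.71], [-3.12, 3.12]. Speed limits (rad/s): [2.57, 2.57, 3.14, 3.14, 3.14, 3.14].

INTERFACE

Orientations are given as a unit quaternion [x, y, z, w].
In Python, from cell import observe, camera, order gives the robot as it stands.
- The arm moves only by the shell command python3 -m jog 'ROWS' [OPENING] [FORCE]. ROWS is JSON, a list of rows, each an object with "xyz": the shift along the tool's x, y, z in cm, a list of three; "delta_rot": the turn, a rotation vector about the tool's x, y, z in degrees, a list of three. A call has 1 to 10 rows; each row shifts and turns the commanded pose from where the row before left it, along the tool's axes as they then stand; what a row does not reach is not made up. A row lasts 1/12 s, in which the tool goes at most 41.7 mm and 7.16 degrees, less where a joint would pass 70% of its speed; a pose out of reach is approached as far as the arm can. A call is refused whole if a number of a shift passes 4.17 or a number of a turn 7.16, either way. A call with a gripper value outside its range is refused whole. OPENING is the closure in counts, from 0 (fully open) to 255 (shut), set as the call begins (- or left out, the last holds). The fingers move at their own pace and stop on an object; FORCE is the grip in N (left out, the last holds). Time passes only in rows, so rows that do not move let the fingers close. It gives the time, the measured TCP pose, the force and the opening at its end, in the units of the state.
- observe(): the state, without advancing time (a new reading comes with each control period).
- camera(name): name is "scene" or "top" or "wrist"; returns a dict with "img" (420x560x3 uint8, red, green, blue), "fx", "fy", "cx", "cy" (pixels), "R" (3x3) and "t" (3): a world point X has camera coordinates R X + t. Camera axes: x right, y down, z forward; pixel columns grow to the right and rows downward; lengths in m; the calibration is good to about 2 mm. A picture is of the moment at which its call begins. There is no depth.
- order.finish_job(): hands the job in, once; it reports no verdict.
The state is a dict: "time_s": time; "qpos": joint angles; "qd": joint speeds; "effort": joint torques, N m; "ee_pos": TCP position; "tcp_rot": TCP orientation; "force": force on the tool from outside, world axes, zero at the start; "ft_torque": the same for the moment, N m; "finger_gap": finger opening in m.
Only numpy, scipy, OpenCV 4.12 (cv2) and the standard library are available. Lean on these libraries where they do the work, as an engineer would, in place of code of your own. Each camera call takes 0.05 s, during which the arm holds its last target.

TASK

Lay out the aluminium tray for the board test in the order the instruments get used, starting at the end with the slotted carrying tab: the flat pry spatula in the first bay, the tweezers in the middle bay and the test probe in the last. Set each one down flat and across the tray between the ribs of its bay, roughly centred, with its working tip towards the tall wall on the far side from the robot; set them down, do not drop or throw them. Leave everything else on the bench, the brush too, where it is.

Things in the scene. Friction and masses are not known exactly. Their poses are not given: they have to be found in the camera images.
- tray: Open aluminium kit tray fixed to the bench, 200 (x) by 202 mm (y), floor 4 mm thick. Origin: centre of the underside, on the bench. +x points to the tall wall (34 mm above the bench); the opposite wall is 12 mm high; walls 4 mm thick. +y points to the end with the flat slotted carrying tab (40 mm long, 90 wide, 4 thick). Three bays side by side along y, 66 mm pitch. No end walls.
- bay1 (a point): For the spatula: centre of the first bay, next to the tab, on the floor's upper face (4 mm above the bench), axes as the tray's. Every bay is 62 mm wide between ribs and 192 mm long in x. Ribs, also at the tray's ends, are 4 mm thick, 8 mm above the floor, and only 40 mm stubs at the two walls (|x| 58 to 98 mm); the middle is free, with room for fingers.
- bay2 (a point): Centre of the middle bay, on the floor's upper face. Axes as the tray's. Tweezers go here.
- bay3 (a point): Centre of the last bay, farthest from the tab, on the floor's upper face. Axes as the tray's. Test probe goes here.
- spudger: Pry spatula (spudger), black plastic, 160 mm long, about 35 g, flat underside, loose on the bench. Origin on the underside at mid-length; x to the tip, z up. Handle 14 mm wide, 11 high (x -80 to 20 mm), neck 18 wide, 7 high (to x 45), flat blade 30 wide, 4 high (x 40 to 80). Grip across the handle at the origin.
- spudger_tip (a point): Blade end of the spatula, 80 mm ahead of its origin, 4 mm above its underside.
- tweezers: Rigid dark steel tweezers lying on their side, a narrow bow seen from above, 150 mm long, about 35 g. Origin on the underside at mid-length; x points to the two tips, z up. Joined at the back (x = -75). Parallel grip plates from x = -22 to 30 mm, 20 mm wide overall and 12 mm high: grip across them. They do not spring.
- tweezers_tip (a point): Tips of the tweezers, 75 mm ahead of their origin, 4 mm above the underside.
- probe: Test probe, 151 mm long, about 40 g: black square handle 13 mm wide and high (x -70 to 20 mm) with rubber rings, finger guard 22 mm wide, 13 high at x = 22 mm, then a thin steel needle to x = 75 mm. Origin on the underside at mid-length; x to the needle tip, z up. Grip across the handle about 10 mm behind the origin.
- probe_tip (a point): Point 4 mm above the underside level at the needle end of the probe, 75 mm ahead of its origin.
- brush: Bystander: flat cleaning brush lying among the instruments, 142 mm long, wooden handle 12 mm wide, steel ferrule 24 mm wide, short black bristle block. Origin on the underside near mid-length, x to the bristles. Stays where it is.
- screwdriver: Bystander: screwdriver 170 mm long lying near the robot. Stays where it is.
- multimeter: Bystander: hand multimeter lying face up, 82 x 165 x 34 mm. Stays where it is.
- testboard: Bystander: circuit board 95 x 150 mm, about 12 mm high with its parts. Stays where it is.
- spool: Bystander: small wire spool standing on end, 52 mm across, 34 mm high. Stays where it is.
- partsbin: Bystander: white parts bin with six compartments, 100 x 140 x 45 mm. Stays where it is.
Things that resemble listed ones, but are neither listed nor needed, are in the scene too. What is shaped like the tweezers but orange is not meant. Leave any yellow look-alike of the spudger alone.

How it is judged:
By the outcome, as a careful person would: the job done as asked, in the order asked, and still so for the second after the job is handed in, with the robot touching nothing.
It also fails if it takes over 72 s, if anything falls off the work surface, if the arm or the gripper's body presses on something with over 40 N, if the wrist force passes 120 N, or if a joint passes its speed limit or range.

## Working session

There is one attempt and no reset: what is moved stays moved. The work goes in short steps, Python scripts to look and compute and a shell command to move; the robot and the scene stay as the last step left them, time stands still between calls to the robot, and variables do not carry over. Pictures are saved under pics/ and viewed, and the job is handed in when it is done.

```bash
ls; mkdir -p pics; cat > h.py <<'E'
import numpy as np, cv2
from cell import observe, camera, order
def snap(n,f):
    c=camera(n); cv2.imwrite('pics/'+f,c['img'][:,:,::-1]); np.savez('pics/'+f[:-4]+'.npz',**c); return c
def ray(c,u,v,z):
    d=np.array([(u-c['cx'])/c['fx'],(v-c['cy'])/c['fy'],1.]); R=np.array(c['R']);o=-R.T@np.array(c['t']);w=R.T@d
    return o+w*(z-o[2])/w[2]
def proj(c,X):
    p=np.array(c['R'])@np.array(X)+np.array(c['t']); return c['fx']*p[0]/p[2]+c['cx'],c['fy']*p[1]/p[2]+c['cy']
E
python3 - <<'E'
from h import *
for n in ['top','scene','wrist']:
    c=snap(n,n+'0.png'); print(n,-np.array(c['R']).T@c['t'])
print(observe())
E
```

```text
pics
top [0.42789145 0.07113691 1.36871845]
scene [ 0.90485122 -0.2218032   0.87373839]
wrist [ 0.29442152 -0.47014113  0.37268469]
{'time_s': 0.15, 'qpos': array([-1.34180670e+00,  2.59156006e-01,  1.53580649e+00,  1.07148744e-05,
        1.34802154e+00, -2.02809166e-01]), 'qd': array([-8.16866665e-05, -2.80826013e-03, -1.54788276e-03, -5.98257707e-04,
       -2.19299361e-03, -1.24644975e-03]), 'effort': array([ 1.30897257e-03, -4.46388996e+01, -2.90821230e+01, -2.93683961e-04,
        8.21946363e-03, -1.07524562e-05]), 'ee_pos': array([ 0.23010583, -0.4991131 ,  0.23068634]), 'tcp_rot': array([-0.15148257,  0.69118262, -0.69019875,  0.15147708]), 'force': array([ 0.24984659, -0.74042242,  0.29941655]), 'ft_torque': array([-0.00837281, -0.03531074,  0.01497949]), 'finger_gap': 0.08515868801105253}
```

View pics/top0.png

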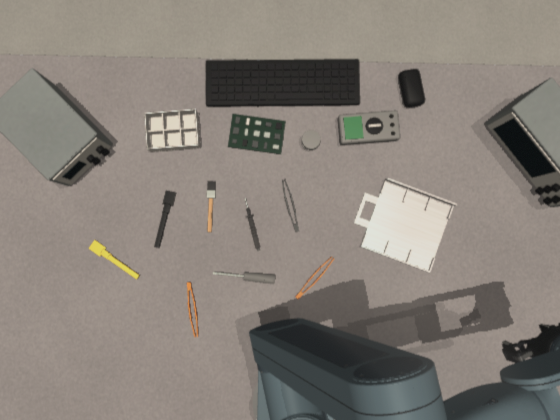

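View pics/scene0.png

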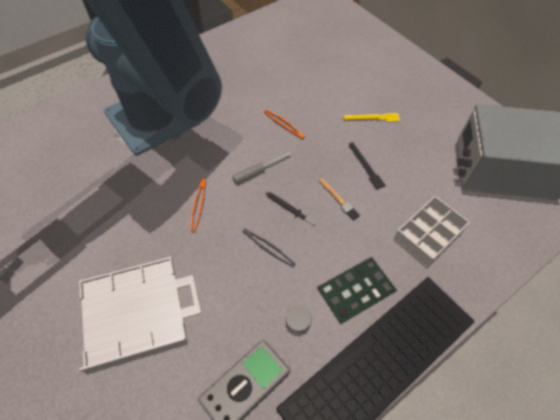

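View pics/wrist0.png

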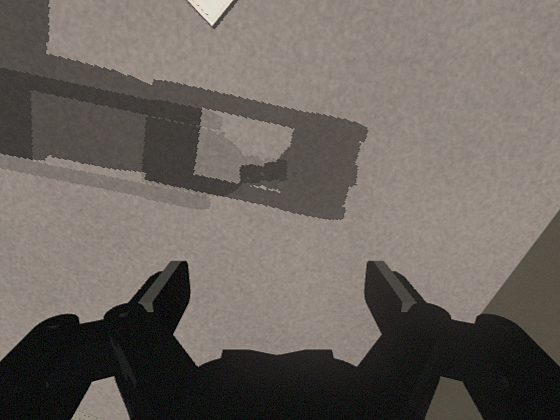

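Top view: the black spudger is at (165,218), blade at (168,197), with a yellow look-alike at (113,260). The probe is at (252,225) with its needle at (246,200), and the screwdriver at (245,277) could be mistaken for it. The dark tweezers are at (290,205), with orange look-alikes at (193,308) and (315,278). The brush is at (211,205) and the tray at (408,225), with its tab at (367,210). I'll take a close crop to check the choice and measure.

```bash
python3 - <<'E'
from h import *
c=np.load('pics/top0.npz'); im=c['img'][:,:,::-1]
cv2.imwrite('pics/crop1.png',cv2.resize(im[170:270,140:310],None,fx=4.7,fy=4.7,interpolation=cv2.INTER_CUBIC))
cv2.imwrite('pics/crop2.png',cv2.resize(im[165:285,340:470],None,fx=4.5,fy=4.5,interpolation=cv2.INTER_CUBIC))
c=np.load('pics/scene0.npz'); im=c['img'][:,:,::-1]
cv2.imwrite('pics/crop3.png',cv2.resize(im[130:280,230:400],None,fx=4,fy=4,interpolation=cv2.INTER_CUBIC))
E
```

```text
(no output)
```

View pics/crop1.png

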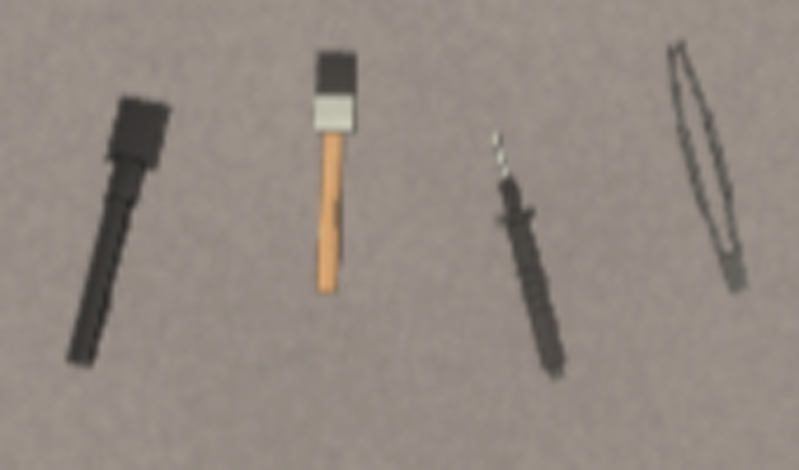

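View pics/crop2.png

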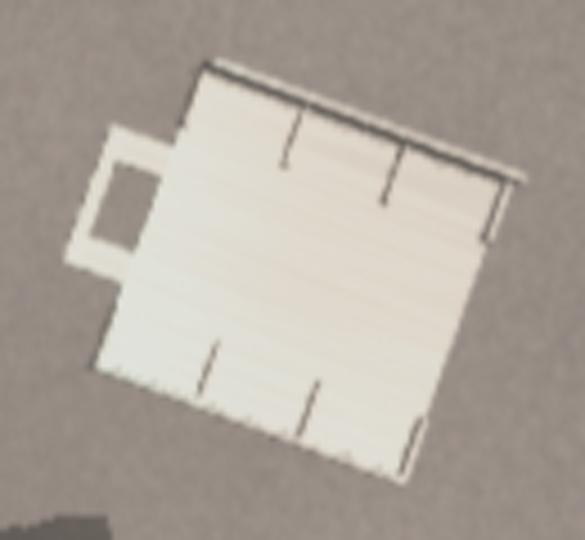

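View pics/crop3.png

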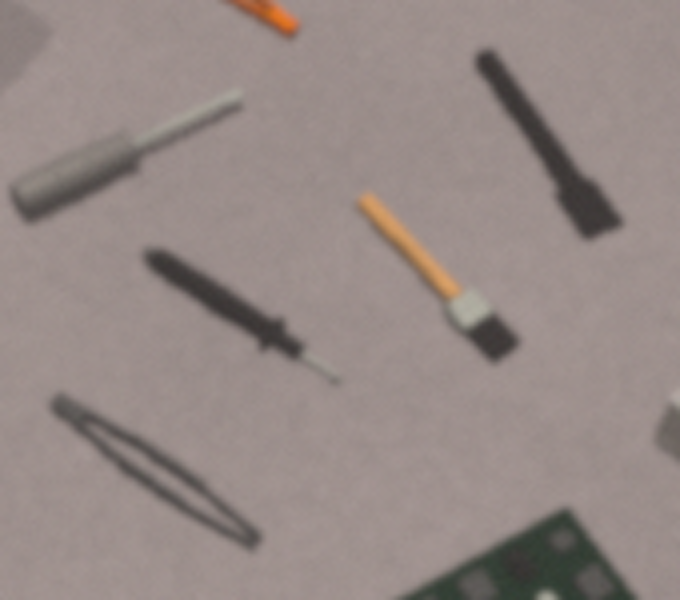

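Crop 1 confirms the choices. The spudger blade is up at (140,130). The probe needle is up at (497,135), with its handle end at (555,375). The tweezers' tips are up at (677,45), and their solid joint is at (737,285). Crop 2 shows the tall wall running from (205,62) to (525,180), the low wall from (97,370) to (407,483), and the tab on the left.

```bash
cat > m.py <<'E'
from h import *
from scipy.spatial.transform import Rotation as Ro
def measure(f,rois,zs,thr=45):
    c=np.load('pics/'+f); im=c['img'].astype(int)
    bg=np.median(im.reshape(-1,3),axis=0)
    out={}
    for k,(x0,y0,x1,y1) in rois.items():
        m=(np.abs(im-bg).sum(2)>thr).astype(np.uint8); q=np.zeros_like(m); q[y0:y1,x0:x1]=m[y0:y1,x0:x1]
        n,l,s,_=cv2.connectedComponentsWithStats(q,connectivity=8); 
        pts=np.argwhere(q)[:,::-1] 
        P=np.array([ray(c,u,v,zs[k])[:2] for u,v in pts])
        r=cv2.minAreaRect(P.astype(np.float32)*1000); vx,vy,_,_=cv2.fitLine(P.astype(np.float32)*1000,cv2.DIST_HUBER,0,.01,.01).ravel()
        if vx<0: vx,vy=-vx,-vy
        a=np.array([vx,vy]);t=P@a; mid=P.mean(0)+a*((t.max()+t.min())/2-P.mean(0)@a)
        out[k]=(mid,np.degrees(np.arctan2(vy,vx)),np.ptp(t)); print(k,mid.round(4),'yaw',out[k][1].round(1),'len',np.ptp(t).round(4),'rect',np.round(r[1],0),r[2])
    return out
E
python3 - <<'E'
from m import *
measure('top0.npz',dict(spudger=(150,185,182,255),probe=(240,193,266,255),tweezers=(278,174,302,236)),dict(spudger=.007,probe=.01,tweezers=.008))
c=np.load('pics/top0.npz')
g=lambda u,v:((u+.5)/4.5-.5+340,(v+.5)/4.5-.5+165)
# low wall outer top z=.012 ; tall wall top z=.034
pts=dict(LwL=(97,370,.008),LwR=(407,483,.012),TwL=(210,60,.034),TwR=(525,180,.034),tabTL=(112,125,.004),tabBL=(67,260,.004))
W={k:ray(c,*g(u,v),z) for k,(u,v,z) in pts.items()}
for k in W: print(k,W[k].round(4))
print(np.linalg.norm(W['LwL']-W['LwR']),np.linalg.norm(W['TwL']-W['TwR']),np.linalg.norm(W['TwL']-W['LwL']),np.linalg.norm(W['TwR']-W['LwR']))
C=(W['LwL']+W['LwR']+W['TwL']+W['TwR'])/4
ex=(W['TwL']+W['TwR']-W['LwL']-W['LwR']);ey=W['LwL']+W['TwL']-W['LwR']-W['TwR']
print('C',C,np.degrees(np.arctan2(ex[1],ex[0])),np.degrees(np.arctan2(ey[1],ey[0]))-90)
q=observe()['tcp_rot'];print(Ro.from_quat(q).as_matrix().round(3))
E
```

```text
spudger [0.4933 0.3687] yaw -12.7 len 0.1638 rect [ 32. 164.] 77.74773406982422
probe [0.4835 0.1265] yaw 15.2 len 0.1482 rect [148.  23.] 13.807905197143555
tweezers [0.5379 0.0217] yaw 15.2 len 0.1524 rect [152.  24.] 16.062393188476562
LwL [ 0.426  -0.1764  0.008 ]
LwR [ 0.3605 -0.3651  0.012 ]
TwL [ 0.6145 -0.239   0.034 ]
TwR [ 0.5449 -0.4299  0.034 ]
tabTL [ 0.5772 -0.1854  0.004 ]
tabBL [ 0.4932 -0.1582  0.004 ]
0.1998492847892964 0.20324675285751037 0.20024320774070925 0.1967051377384272
C [ 0.48649602 -0.30260725  0.022     ] -18.862753394366724 -19.572513383196068
[[-0.908 -0.     0.419]
 [-0.419  0.001 -0.908]
 [-0.    -1.    -0.001]]
```

Measured lengths agree with the given ones: spudger 164 vs 160, probe 148 vs 151, tweezers 152 vs 150, tray 197-203 vs 200/202. The tray centre is about (0.4865,-0.3026) with yaw -19.2°. First I'll turn the tool and partly close the gripper.

```bash
python3 -m jog '[{"xyz":[0,0,0],"delta_rot":[0,6.25,0]},{"xyz":[0,0,0],"delta_rot":[0,6.25,0]},{"xyz":[0,0,0],"delta_rot":[0,6.25,0]},{"xyz":[0,0,0],"delta_rot":[0,6.25,0]},{"xyz":[0,0,0],"delta_rot":[0,6.25,0]},{"xyz":[0,0,0],"delta_rot":[0,6.25,0]}]' 130 40
cat >> h.py <<'E'
from scipy.spatial.transform import Rotation as Ro
def to(x,y,z,yaw=None):
    s=observe();R=Ro.from_quat(s['tcp_rot']).as_matrix();d=R.T@(np.array([x,y,z])-s['ee_pos'])*100
    w=np.degrees(np.arctan2(R[1,2],R[0,2])); print('t',round(s['time_s'],2),'pos',s['ee_pos'].round(4),'jaw',w.round(1),'tool shift cm',d.round(2),'tilt',R[2].round(3),'gap',round(s['finger_gap'],4),'F',s['force'].round(1),'q',s['qpos'].round(2))
    if yaw is not None:
        # turn about tool y to bring jaw (object yaw-90)
        e=(yaw-90-w+90)%180-90; print('turn about tool y',-round(e,2))
E
python3 -c "
from h import *; to(.4933,.3687,.2,-12.7)"
```

```text
time_s: 0.65
ee_pos: [0.2302, -0.4993, 0.231]
tcp_rot: [0.08, 0.703, -0.702, -0.081]
force: [0.2, 0.3, -0.6]
finger_gap: 0.0416
t 0.65 pos [ 0.2302 -0.4993  0.231 ] jaw -103.1 tool shift cm [ -6.     3.16 -90.5 ] tilt [ 0.    -1.    -0.001] gap 0.0416 F [ 0.2  0.3 -0.6] q [-1.34  0.26  1.54  0.    1.35  0.46]
turn about tool y -0.37
```

```bash
python3 -m jog '[{"xyz":[-0.25,0,-2],"delta_rot":[0,0,0]},{"xyz":[-0.25,0,-3.75],"delta_rot":[0,0,0]},{"xyz":[-0.25,0,-3.75],"delta_rot":[0,0,0]},{"xyz":[-0.25,0,-3.75],"delta_rot":[0,0,0]},{"xyz":[-0.25,0,-3.75],"delta_rot":[0,0,0]},{"xyz":[-0.25,0,-3.75],"delta_rot":[0,0,0]},{"xyz":[-0.25,0,-3.75],"delta_rot":[0,0,0]},{"xyz":[-0.25,0,-3.75],"delta_rot":[0,0,0]},{"xyz":[-0.25,0,-3.75],"delta_rot":[0,0,0]},{"xyz":[-0.25,0,-3.75],"delta_rot":[0,0,0]}]'
python3 -m jog '[{"xyz":[-0.25,0,-3.75],"delta_rot":[0,0,0]},{"xyz":[-0.25,0,-3.75],"delta_rot":[0,0,0]},{"xyz":[-0.25,0,-3.75],"delta_rot":[0,0,0]},{"xyz":[-0.25,0,-3.75],"delta_rot":[0,0,0]},{"xyz":[-0.25,0,-3.75],"delta_rot":[0,0,0]},{"xyz":[-0.25,0,-3.75],"delta_rot":[0,0,0]},{"xyz":[-0.25,0,-3.75],"delta_rot":[0,0,0]},{"xyz":[-0.25,0,-3.75],"delta_rot":[0,0,0]},{"xyz":[-0.25,0,-3.75],"delta_rot":[0,0,0]},{"xyz":[-0.25,0,-3.75],"delta_rot":[0,0,0]}]'
python3 -c "
from h import *; to(.4933,.3687,.1,-12.7)"
```

```text
time_s: 1.48
ee_pos: [0.3334, -0.1546, 0.2313]
tcp_rot: [-0.079, -0.703, 0.703, 0.079]
force: [0.5, 0.5, -0.2]
finger_gap: 0.0418
time_s: 2.32
ee_pos: [0.4406, 0.206, 0.2312]
tcp_rot: [-0.078, -0.703, 0.703, 0.078]
force: [1.0, -0.4, 0.4]
finger_gap: 0.0417
t 2.32 pos [0.4406 0.206  0.2312] jaw -102.7 tool shift cm [ -1.55  13.11 -17.04] tilt [ 0. -1.  0.] gap 0.0417 F [ 1.  -0.4  0.4] q [ 0.21  0.14  1.68 -0.    1.32  2.  ]
turn about tool y -0.03
```

```bash
python3 -m jog '[{"xyz":[-0.3,2,-3.4],"delta_rot":[0,0,0]},{"xyz":[-0.3,2,-3.4],"delta_rot":[0,0,0]},{"xyz":[-0.3,2,-3.4],"delta_rot":[0,0,0]},{"xyz":[-0.3,2,-3.4],"delta_rot":[0,0,0]},{"xyz":[-0.3,2,-3.4],"delta_rot":[0,0,0]},{"xyz":[0,1.5,0],"delta_rot":[0,0,0]},{"xyz":[0,0,0],"delta_rot":[0,0,0]}]'
python3 -c "
from h import *; to(.4933,.3687,.005,-12.7);snap('wrist','w1.png')"
```

```text
time_s: 2.9
ee_pos: [0.4905, 0.3668, 0.1115]
tcp_rot: [-0.075, -0.701, 0.704, 0.08]
force: [-0.8, -0.5, -0.6]
finger_gap: 0.0422
t 2.9 pos [0.4905 0.3668 0.1115] jaw -102.6 tool shift cm [-0.3  10.65 -0.3 ] tilt [ 0.006 -1.     0.005] gap 0.0422 F [-0.8 -0.5 -0.6] q [0.46 0.47 1.53 0.   1.15 2.25]
turn about tool y 0.08
```

View pics/w1.png

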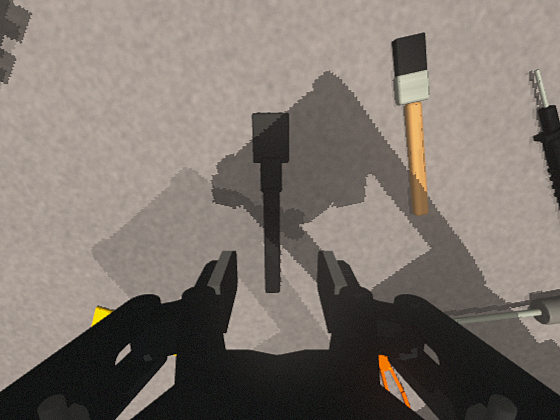

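The spudger stands upright in the wrist view: blade top at (271,113), handle end at (272,291). It is nearly centred between the fingers. Next I'll cross-check it by casting rays.

```bash
python3 -c "
from h import *
c=np.load('pics/w1.npz')
a=ray(c,271,113,.004);b=ray(c,272,291,.011);print(a,b,(a+b)/2,np.hypot(*(a-b)[:2]),np.degrees(np.arctan2(*(a-b)[1::-1])))
m=((a+b)/2);to(m[0],m[1],.005,np.degrees(np.arctan2(*(a-b)[1::-1])))"
```

```text
[0.56866181 0.35266938 0.004     ] [0.41572613 0.38657542 0.011     ] [0.49219397 0.3696224  0.0075    ] 0.15664910537062354 -12.50035952458915
t 2.95 pos [0.4911 0.3661 0.1136] jaw -102.7 tool shift cm [-0.08 10.86 -0.41] tilt [ 0.004 -1.     0.004] gap 0.042 F [-0.1 -1.   0.2] q [ 0.46  0.47  1.53 -0.    1.15  2.25]
turn about tool y -0.18
```

```bash
python3 -m jog '[{"xyz":[-0.1,3,-0.4],"delta_rot":[0,0,0]},{"xyz":[0,3,0],"delta_rot":[0,0,0]},{"xyz":[0,2.5,0],"delta_rot":[0,0,0]},{"xyz":[0,1.5,0],"delta_rot":[0,0,0]},{"xyz":[0,0.6,0],"delta_rot":[0,0,0]},{"xyz":[0,0,0],"delta_rot":[0,0,0]},{"xyz":[0,0,0],"delta_rot":[0,0,0]}]'
python3 -c "
from h import *; to(.4925,.369,.005,-12.7)"
```

```text
time_s: 3.53
ee_pos: [0.4958, 0.3698, 0.0119]
tcp_rot: [0.079, 0.703, -0.702, -0.078]
force: [0.1, 0.3, 0.6]
finger_gap: 0.042
t 3.53 pos [0.4958 0.3698 0.0119] jaw -102.8 tool shift cm [0.3  0.69 0.15] tilt [-0.002 -1.    -0.001] gap 0.042 F [0.1 0.3 0.6] q [ 0.46  0.59  1.61 -0.    0.94  2.26]
turn about tool y -0.11
```

```bash
python3 -m jog '[{"xyz":[0.3,0.5,0.15],"delta_rot":[0,0,0]},{"xyz":[0,0.3,0],"delta_rot":[0,0,0]},{"xyz":[0,0,0],"delta_rot":[0,0,0]},{"xyz":[0,0,0],"delta_rot":[0,0,0]}]'
python3 -m jog '[{"xyz":[0,0,0],"delta_rot":[0,0,0]},{"xyz":[0,0,0],"delta_rot":[0,0,0]},{"xyz":[0,0,0],"delta_rot":[0,0,0]},{"xyz":[0,0,0],"delta_rot":[0,0,0]},{"xyz":[0,0,0],"delta_rot":[0,0,0]},{"xyz":[0,0,0],"delta_rot":[0,0,0]}]' 255 40
python3 -c "
from h import *; to(.4925,.369,.005,-12.7)"
```

```text
time_s: 3.87
ee_pos: [0.4916, 0.3693, 0.0027]
tcp_rot: [0.079, 0.703, -0.703, -0.078]
force: [-0.3, 0.0, -0.2]
finger_gap: 0.0423
time_s: 4.37
ee_pos: [0.4919, 0.3694, 0.0027]
tcp_rot: [0.079, 0.703, -0.703, -0.078]
force: [0.0, 0.2, 4.0]
finger_gap: 0.0125
t 4.37 pos [0.4919 0.3694 0.0027] jaw -102.8 tool shift cm [-0.07 -0.23  0.03] tilt [-0.001 -1.    -0.001] gap 0.0125 F [0.  0.2 4. ] q [0.46 0.6  1.62 0.   0.92 2.26]
turn about tool y -0.06
```

```bash
python3 -m jog '[{"xyz":[0,-1,0],"delta_rot":[0,0,0]},{"xyz":[0,-2.5,0],"delta_rot":[0,0,0]},{"xyz":[0,-3,0],"delta_rot":[0,0,0]},{"xyz":[0,-3,0],"delta_rot":[0,3.2,0]},{"xyz":[0,-2,0],"delta_rot":[0,3.2,0]},{"xyz":[0,0,0],"delta_rot":[0,0,0]}]'
python3 -c "
from h import *; to(.508,-.240,.1,-19.2);snap('wrist','w2.png')"
```

```text
time_s: 4.87
ee_pos: [0.4941, 0.3706, 0.123]
tcp_rot: [0.121, 0.699, -0.695, -0.116]
force: [0.6, 0.4, 1.0]
finger_gap: 0.0125
t 4.87 pos [0.4941 0.3706 0.123 ] jaw -109.3 tool shift cm [-21.48   2.07  57.18] tilt [-0.006 -1.    -0.006] gap 0.0125 F [0.6 0.4 1. ] q [ 0.46  0.46  1.52 -0.    1.16  2.37]
turn about tool y -0.1
```

View pics/w2.png

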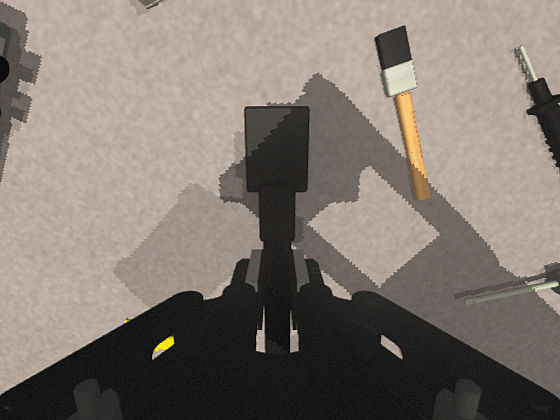

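The spudger is held straight: the blade is at (277,148), level and aligned with the tool. Carrying it to bay 1.

```bash
python3 -m jog '[{"xyz":[-0.7,0,1.8],"delta_rot":[0,0,0]},{"xyz":[-1.4,0,3.7],"delta_rot":[0,0,0]},{"xyz":[-1.4,0,3.7],"delta_rot":[0,0,0]},{"xyz":[-1.4,0,3.7],"delta_rot":[0,0,0]},{"xyz":[-1.4,0,3.7],"delta_rot":[0,0,0]},{"xyz":[-1.4,0,3.7],"delta_rot":[0,0,0]},{"xyz":[-1.4,0,3.7],"delta_rot":[0,0,0]},{"xyz":[-1.4,0,3.7],"delta_rot":[0,0,0]},{"xyz":[-1.4,0,3.7],"delta_rot":[0,0,0]},{"xyz":[-1.4,0,3.7],"delta_rot":[0,0,0]}]'
python3 -m jog '[{"xyz":[-1.4,0,3.7],"delta_rot":[0,0,0]},{"xyz":[-1.4,0,3.7],"delta_rot":[0,0,0]},{"xyz":[-1.4,0,3.7],"delta_rot":[0,0,0]},{"xyz":[-1.4,0,3.7],"delta_rot":[0,0,0]},{"xyz":[-1.4,0,3.7],"delta_rot":[0,0,0]},{"xyz":[-0.7,0,1.9],"delta_rot":[0,0,0]},{"xyz":[0,0,0],"delta_rot":[0,0,0]},{"xyz":[0,0,0],"delta_rot":[0,0,0]}]'
python3 -c "
from h import *; to(.508,-.240,.1,-19.2);snap('wrist','w3.png')"
```

```text
time_s: 5.75
ee_pos: [0.5004, -0.0075, 0.116]
tcp_rot: [0.116, 0.697, -0.697, -0.118]
force: [0.5, 0.1, -0.2]
finger_gap: 0.0128
time_s: 6.42
ee_pos: [0.5065, -0.2245, 0.1157]
tcp_rot: [0.117, 0.698, -0.697, -0.119]
force: [-0.6, 0.7, -1.0]
finger_gap: 0.0128
t 6.42 pos [ 0.5065 -0.2245  0.1157] jaw -109.3 tool shift cm [-0.66  1.56  1.41] tilt [ 0.003 -1.    -0.001] gap 0.0128 F [-0.6  0.7 -1. ] q [-0.62  0.37  1.68  0.    1.09  1.29]
turn about tool y -0.08
```

View pics/w3.png

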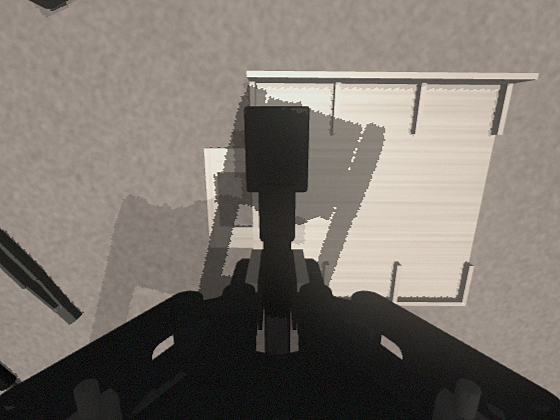

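The wrist view shows the tray. Rib inner ends are at (333,134), (414,134) and (495,134) on the tall side, and (396,263) and (467,263) on the low side. I'll use them to refine the tray pose.

```bash
python3 -c "
from h import *
c=np.load('pics/w3.npz')
px=[(333,134),(414,134),(495,134),(396,263),(467,263)]
T=np.array([(58,33),(58,-33),(58,-99),(-58,-33),(-58,-99)],float)
W=np.array([ray(c,u,v,.012)[:2]*1000 for u,v in px])
M,_=cv2.estimateAffinePartial2D(T,W); s=np.hypot(M[0,0],M[1,0]);yaw=np.degrees(np.arctan2(M[1,0],M[0,0]));print(M,'scale',s,'yaw',yaw)
print((T@M[:,:2].T+M[:,2]-W).round(1))
for y in(66,0,-66):print(M@[0,y,1])
b=M@[0,66,1]/1000; to(b[0],b[1],.01,yaw)
"
```

```text
[[ 9.20820772e-01  3.28679879e-01  4.87860991e+02]
 [-3.28679879e-01  9.20820772e-01 -3.00331008e+02]] scale 0.9777225355164368 yaw -19.643631917840004
[[ 0.5 -0.3]
 [ 0.1  0.2]
 [-0.2  0.7]
 [ 0.  -0.4]
 [-0.4 -0.2]]
[ 509.55386264 -239.55683682]
[ 487.86099066 -300.33100776]
[ 466.16811867 -361.10517871]
t 6.47 pos [ 0.5066 -0.2233  0.1159] jaw -109.2 tool shift cm [-0.85 10.58  1.45] tilt [ 0.003 -1.    -0.001] gap 0.0126 F [ 0.4  0.3 -0.2] q [-0.62  0.37  1.68  0.    1.1   1.29]
turn about tool y 0.45
```

```bash
python3 -m jog '[{"xyz":[-0.8,1,1.4],"delta_rot":[0,0,0]},{"xyz":[0,2.5,0],"delta_rot":[0,0.3,0]},{"xyz":[0,2.5,0],"delta_rot":[0,0,0]},{"xyz":[0,2,0],"delta_rot":[0,0,0]},{"xyz":[0,1,0],"delta_rot":[0,0,0]},{"xyz":[0,0,0],"delta_rot":[0,0,0]},{"xyz":[0,0,0],"delta_rot":[0,0,0]}]'
python3 -c "
from h import *; to(.509,-.2395,.007,-19.4)"
```

```text
time_s: 7.05
ee_pos: [0.5106, -0.2386, 0.0272]
tcp_rot: [0.119, 0.697, -0.697, -0.119]
force: [-0.2, 0.0, -0.1]
finger_gap: 0.0126
t 7.05 pos [ 0.5106 -0.2386  0.0272] jaw -109.4 tool shift cm [0.12 2.02 0.14] tilt [ 0.001 -1.    -0.001] gap 0.0126 F [-0.2  0.  -0.1] q [-0.64  0.5   1.74  0.    0.91  1.27]
turn about tool y 0.03
```

```bash
python3 -m jog '[{"xyz":[0.1,1,0.1],"delta_rot":[0,0,0]},{"xyz":[0,0.6,0],"delta_rot":[0,0,0]},{"xyz":[0,0.3,0],"delta_rot":[0,0,0]},{"xyz":[0,0,0],"delta_rot":[0,0,0]},{"xyz":[0,0,0],"delta_rot":[0,0,0]}]'
python3 -c "
from h import *; to(.509,-.2395,.007,-19.4)"
```

```text
time_s: 7.47
ee_pos: [0.5094, -0.2405, 0.0084]
tcp_rot: [0.12, 0.697, -0.697, -0.12]
force: [0.6, 0.4, 0.4]
finger_gap: 0.0126
t 7.47 pos [ 0.5094 -0.2405  0.0084] jaw -109.5 tool shift cm [ 0.07  0.14 -0.08] tilt [-0. -1. -0.] gap 0.0126 F [0.6 0.4 0.4] q [-0.64  0.52  1.75  0.    0.87  1.27]
turn about tool y -0.07
```

```bash
python3 -m jog '[{"xyz":[0,0.12,0],"delta_rot":[0,0,0]},{"xyz":[0,0.06,0],"delta_rot":[0,0,0]},{"xyz":[0,0,0],"delta_rot":[0,0,0]}]'
python3 -m jog '[{"xyz":[0,0,0],"delta_rot":[0,0,0]},{"xyz":[0,0,0],"delta_rot":[0,0,0]},{"xyz":[0,0,0],"delta_rot":[0,0,0]},{"xyz":[0,-1,0],"delta_rot":[0,0,0]},{"xyz":[0,-3,0],"delta_rot":[0,0,0]},{"xyz":[0,-3,0],"delta_rot":[0,0,0]},{"xyz":[0,-3,0],"delta_rot":[0,0,0]},{"xyz":[0,0,0],"delta_rot":[0,0,0]}]' 130 40
python3 -c "
from h import *; snap('wrist','w4.png'); to(.537,.0217,.11,15.2)"
```

```text
time_s: 7.72
ee_pos: [0.5096, -0.2407, 0.0068]
tcp_rot: [-0.12, -0.697, 0.697, 0.119]
force: [1.0, -0.8, 0.4]
finger_gap: 0.013
time_s: 8.38
ee_pos: [0.5128, -0.2427, 0.1135]
tcp_rot: [-0.123, -0.695, 0.699, 0.116]
force: [0.8, -0.3, 1.4]
finger_gap: 0.042
t 8.43 pos [ 0.5117 -0.242   0.1109] jaw -109.5 tool shift cm [ 6.400e+00 -2.000e-02 -2.571e+01] tilt [-0.008 -1.     0.002] gap 0.0414 F [ 0.3 -0.1 -0.9] q [-0.64  0.39  1.66  0.    1.08  1.27]
turn about tool y -34.65
```

View pics/w4.png

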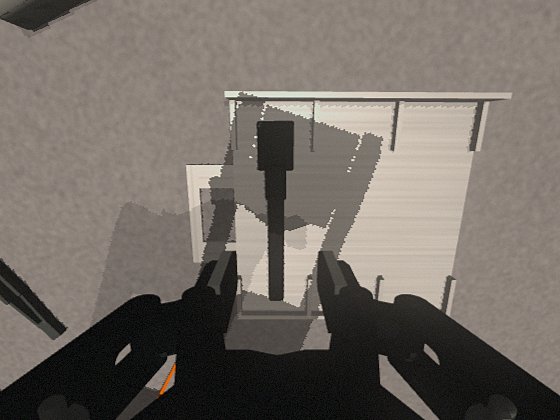

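The spudger lies flat and centred in bay 1: blade at (275,145), ribs at 237 and 313, handle end at (276,299) just before the low wall. Next, the tweezers.

```bash
python3 -m jog '[{"xyz":[0,0,0],"delta_rot":[0,-6.9,0]},{"xyz":[0,0,0],"delta_rot":[0,-6.9,0]},{"xyz":[0,0,0],"delta_rot":[0,-6.9,0]},{"xyz":[0,0,0],"delta_rot":[0,-6.9,0]},{"xyz":[0,0,0],"delta_rot":[0,-6.9,0]},{"xyz":[0,0,0],"delta_rot":[0,0,0]}]'
python3 -c "
from h import *;  to(.537,.0217,.11,15.2)"
```

```text
time_s: 8.93
ee_pos: [0.5088, -0.24, 0.1058]
tcp_rot: [-0.094, 0.701, -0.7, 0.094]
force: [-0.6, -0.2, -0.8]
finger_gap: 0.0419
t 8.93 pos [ 0.5088 -0.24    0.1058] jaw -74.7 tool shift cm [ -9.61  -0.4  -24.5 ] tilt [ 0.001 -1.    -0.001] gap 0.0419 F [-0.6 -0.2 -0.8] q [-0.64  0.4   1.67  0.    1.08  0.67]
turn about tool y 0.08
```

```bash
python3 -m jog '[{"xyz":[-0.8,0,-2],"delta_rot":[0,0,0]},{"xyz":[-1.4,0,-3.6],"delta_rot":[0,0,0]},{"xyz":[-1.4,0,-3.6],"delta_rot":[0,0,0]},{"xyz":[-1.4,0,-3.6],"delta_rot":[0,0,0]},{"xyz":[-1.4,0,-3.6],"delta_rot":[0,0,0]},{"xyz":[-1.4,0,-3.6],"delta_rot":[0,0,0]},{"xyz":[-1.4,0,-3.6],"delta_rot":[0,0,0]},{"xyz":[-0.4,0,-0.9],"delta_rot":[0,0,0]},{"xyz":[0,0,0],"delta_rot":[0,0,0]},{"xyz":[0,0,0],"delta_rot":[0,0,0]}]'
python3 -c "
from h import *;  to(.537,.0217,.11,15.2);snap('wrist','w5.png')"
```

```text
time_s: 9.77
ee_pos: [0.5383, 0.0213, 0.1062]
tcp_rot: [0.093, -0.701, 0.701, -0.092]
force: [0.3, -0.2, 0.4]
finger_gap: 0.0417
t 9.77 pos [0.5383 0.0213 0.1062] jaw -75.0 tool shift cm [ 0.12 -0.38 -0.07] tilt [ 0.001 -1.     0.   ] gap 0.0417 F [ 0.3 -0.2  0.4] q [-0.17  0.36  1.73 -0.    1.06  1.14]
turn about tool y -0.17
```

View pics/w5.png

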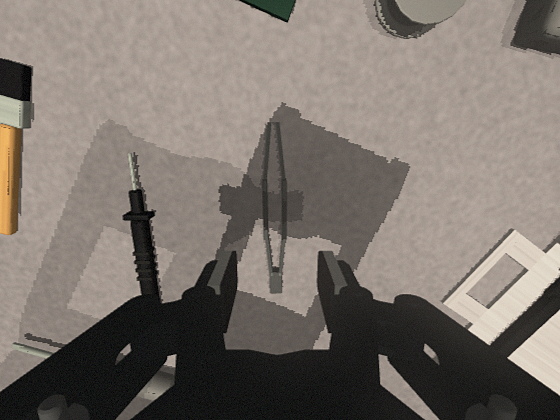

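The tweezers are centred, with the tips at (274,123) and the joint end at (276,293). The probe on the left, at (140,230), stays clear of the left finger.

```bash
python3 -c "
from h import *
c=np.load('pics/w5.npz')
a=ray(c,273.5,122,.008);b=ray(c,276,293,.012);print(a,b,(a+b)/2,np.hypot(*(a-b)[:2]),np.degrees(np.arctan2(*(a-b)[1::-1])))
m=((a+b)/2);to(m[0],m[1],.003,np.degrees(np.arctan2(*(a-b)[1::-1])))"
```

```text
[0.60794572 0.04208492 0.008     ] [0.46581506 0.00183509 0.012     ] [0.53688039 0.02196001 0.01      ] 0.14771991312359545 15.811533830632884
t 9.82 pos [0.5384 0.0204 0.1062] jaw -75.0 tool shift cm [ 0.1  10.32 -0.19] tilt [ 0.001 -1.     0.   ] gap 0.0422 F [-0.1 -0.2  0.1] q [-0.17  0.36  1.73 -0.    1.06  1.14]
turn about tool y -0.84
```

```bash
python3 -m jog '[{"xyz":[0.1,2,-0.1],"delta_rot":[0,-0.4,0]},{"xyz":[0,3,0],"delta_rot":[0,0,0]},{"xyz":[0,3,0],"delta_rot":[0,0,0]},{"xyz":[0,1.5,0],"delta_rot":[0,0,0]},{"xyz":[0,0.6,0],"delta_rot":[0,0,0]},{"xyz":[0,0,0],"delta_rot":[0,0,0]},{"xyz":[0,0,0],"delta_rot":[0,0,0]}]'
python3 -c "
from h import *;  to(.537,.0217,.003,15.5)"
```

```text
time_s: 10.4
ee_pos: [0.5378, 0.0206, 0.0059]
tcp_rot: [0.094, -0.701, 0.701, -0.094]
force: [0.0, -0.6, -0.3]
finger_gap: 0.0416
t 10.4 pos [0.5378 0.0206 0.0059] jaw -74.7 tool shift cm [ 0.05  0.29 -0.13] tilt [-0. -1.  0.] gap 0.0416 F [ 0.  -0.6 -0.3] q [-0.17  0.49  1.82 -0.    0.83  1.13]
turn about tool y -0.18
```

```bash
python3 -m jog '[{"xyz":[0,0.25,-0.1],"delta_rot":[0,0,0]},{"xyz":[0,0,0],"delta_rot":[0,0,0]}]'
python3 -m jog '[{"xyz":[0,0,0],"delta_rot":[0,0,0]},{"xyz":[0,0,0],"delta_rot":[0,0,0]},{"xyz":[0,0,0],"delta_rot":[0,0,0]},{"xyz":[0,0,0],"delta_rot":[0,0,0]},{"xyz":[0,0,0],"delta_rot":[0,0,0]},{"xyz":[0,0,0],"delta_rot":[0,0,0]}]' 255 40
python3 -c "
from h import *;  to(.487,-.3015,.1,-19.4)"
```

```text
time_s: 10.57
ee_pos: [0.538, 0.0224, 0.004]
tcp_rot: [0.094, -0.7, 0.701, -0.096]
force: [-0.3, -0.6, 0.3]
finger_gap: 0.0417
time_s: 11.07
ee_pos: [0.5378, 0.0227, 0.004]
tcp_rot: [0.095, -0.7, 0.701, -0.096]
force: [-1.0, 0.5, 6.0]
finger_gap: 0.0188
t 11.07 pos [0.5378 0.0227 0.004 ] jaw -74.5 tool shift cm [13.52 -9.59 29.9 ] tilt [-0.002 -1.     0.001] gap 0.0188 F [-1.   0.5  6. ] q [-0.17  0.5   1.82 -0.    0.82  1.14]
turn about tool y 34.86
```

```bash
python3 -m jog '[{"xyz":[0,-1,0],"delta_rot":[0,0,0]},{"xyz":[0,-2,0],"delta_rot":[0,0,0]},{"xyz":[0,-2,0],"delta_rot":[0,5.9,0]},{"xyz":[0,-2,0],"delta_rot":[0,5.9,0]},{"xyz":[0,-2,0],"delta_rot":[0,5.9,0]},{"xyz":[0,-2,0],"delta_rot":[0,5.9,0]},{"xyz":[0,0,0],"delta_rot":[0,5.9,0]},{"xyz":[0,0,0],"delta_rot":[0,5.4,0]},{"xyz":[0,0,0],"delta_rot":[0,0,0]}]'
python3 -c "
from h import *;  to(.487,-.3015,.1,-19.4); snap('wrist','w6.png')"
```

```text
time_s: 11.82
ee_pos: [0.5372, 0.0229, 0.1141]
tcp_rot: [0.121, 0.697, -0.697, -0.12]
force: [-0.6, -0.6, -0.7]
finger_gap: 0.0187
t 11.82 pos [0.5372 0.0229 0.1141] jaw -109.6 tool shift cm [-6.17  1.41 32.24] tilt [-0.001 -1.    -0.   ] gap 0.0187 F [-0.6 -0.6 -0.7] q [-0.17  0.34  1.72  0.    1.07  1.75]
turn about tool y -0.24
```

View pics/w6.png

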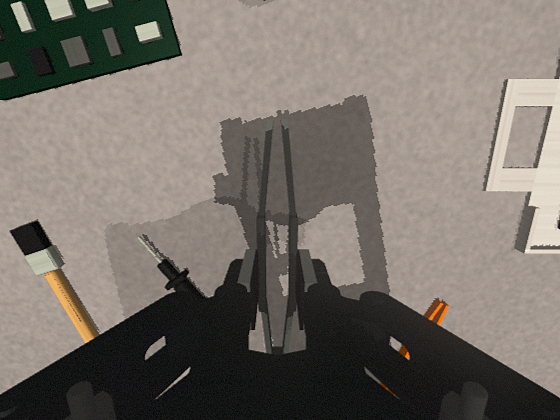

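The tweezers are held straight, tips at (280,112). Moving them to bay 2.

```bash
python3 -m jog '[{"xyz":[-0.4,0,2],"delta_rot":[0,0,0]},{"xyz":[-0.7,0,3.6],"delta_rot":[0,0,0]},{"xyz":[-0.7,0,3.6],"delta_rot":[0,0,0]},{"xyz":[-0.7,0,3.6],"delta_rot":[0,0,0]},{"xyz":[-0.7,0,3.6],"delta_rot":[0,0,0]},{"xyz":[-0.7,0,3.6],"delta_rot":[0,0,0]},{"xyz":[-0.7,0,3.6],"delta_rot":[0,0,0]},{"xyz":[-0.7,0,3.6],"delta_rot":[0,0,0]},{"xyz":[-0.7,0,3.6],"delta_rot":[0,0,0]},{"xyz":[-0.2,0,1.4],"delta_rot":[0,0,0]}]'
python3 -m jog '[{"xyz":[0,2,0],"delta_rot":[0,0,0]},{"xyz":[0,2,0],"delta_rot":[0,0,0]},{"xyz":[0,2,0],"delta_rot":[0,0,0]},{"xyz":[0,0,0],"delta_rot":[0,0,0]},{"xyz":[0,0,0],"delta_rot":[0,0,0]}]'
python3 -c "
from h import *;  to(.487,-.3015,.008,-19.4); snap('wrist','w7.png')"
```

```text
time_s: 12.7
ee_pos: [0.4875, -0.3063, 0.113]
tcp_rot: [-0.12, -0.696, 0.698, 0.119]
force: [-0.1, -0.4, 0.9]
finger_gap: 0.0186
time_s: 13.12
ee_pos: [0.4874, -0.3003, 0.052]
tcp_rot: [0.118, 0.698, -0.696, -0.12]
force: [0.1, 0.7, -1.0]
finger_gap: 0.0184
t 13.12 pos [ 0.4874 -0.3003  0.052 ] jaw -109.4 tool shift cm [-0.01  4.4   0.13] tilt [ 0.003 -1.    -0.002] gap 0.0184 F [ 0.1  0.7 -1. ] q [-0.75  0.48  1.69  0.    0.97  1.16]
turn about tool y 0.05
```

View pics/w7.png

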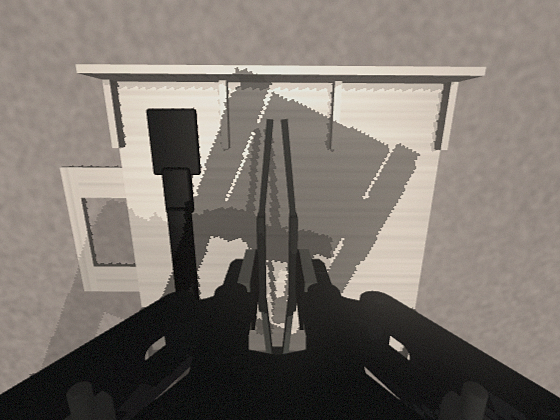

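The tweezers' tips at (278,120) sit between the bay-2 ribs at (226,150) and (332,150), centred. The spudger is undisturbed. Lowering.

```bash
python3 -m jog '[{"xyz":[0,2,0.1],"delta_rot":[0,0,0]},{"xyz":[0,1.4,0],"delta_rot":[0,0,0]},{"xyz":[0,0.6,0],"delta_rot":[0,0,0]},{"xyz":[0,0.2,0],"delta_rot":[0,0,0]},{"xyz":[0,0,0],"delta_rot":[0,0,0]},{"xyz":[0,0,0],"delta_rot":[0,0,0]}]'
python3 -c "
from h import *;  to(.487,-.3015,.008,-19.4)"
```

```text
time_s: 13.67
ee_pos: [0.4886, -0.3029, 0.0122]
tcp_rot: [-0.12, -0.697, 0.697, 0.119]
force: [-0.1, -0.3, -1.0]
finger_gap: 0.0184
t 13.67 pos [ 0.4886 -0.3029  0.0122] jaw -109.4 tool shift cm [ 0.2   0.42 -0.08] tilt [-0.002 -1.     0.001] gap 0.0184 F [-0.1 -0.3 -1. ] q [-0.75  0.53  1.72 -0.    0.89  1.16]
turn about tool y -0.03
```

```bash
python3 -m jog '[{"xyz":[0.1,0.25,0],"delta_rot":[0,0,0]},{"xyz":[0,0.15,0],"delta_rot":[0,0,0]},{"xyz":[0,0.05,0],"delta_rot":[0,0,0]},{"xyz":[0,0,0],"delta_rot":[0,0,0]}]'
```

```text
time_s: 14.0
ee_pos: [0.4874, -0.3025, 0.008]
tcp_rot: [-0.12, -0.697, 0.697, 0.119]
force: [-1.9, 0.9, 8.5]
finger_gap: 0.0183
```

Contact at 8.5 N, so it is seated. Releasing.

```bash
python3 -m jog '[{"xyz":[0,0,0],"delta_rot":[0,0,0]},{"xyz":[0,0,0],"delta_rot":[0,0,0]},{"xyz":[0,0,0],"delta_rot":[0,0,0]},{"xyz":[0,-1,0],"delta_rot":[0,0,0]},{"xyz":[0,-3,0],"delta_rot":[0,0,0]},{"xyz":[0,-3,0],"delta_rot":[0,0,0]},{"xyz":[0,-3,0],"delta_rot":[0,0,0]},{"xyz":[0,0,0],"delta_rot":[0,0,0]}]' 130 40
python3 -m jog '[{"xyz":[0,0,0],"delta_rot":[0,-6.9,0]},{"xyz":[0,0,0],"delta_rot":[0,-6.9,0]},{"xyz":[0,0,0],"delta_rot":[0,-6.9,0]},{"xyz":[0,0,0],"delta_rot":[0,-6.9,0]},{"xyz":[0,0,0],"delta_rot":[0,-6.5,0]},{"xyz":[0,0,0],"delta_rot":[0,0,0]}]'
python3 -c "
from h import *; snap('wrist','w8.png');  to(.4738,.124,.11,14.5)"
```

```text
time_s: 14.67
ee_pos: [0.49, -0.3048, 0.1134]
tcp_rot: [-0.123, -0.695, 0.699, 0.116]
force: [0.7, -0.1, -0.1]
finger_gap: 0.0418
time_s: 15.17
ee_pos: [0.4869, -0.302, 0.1067]
tcp_rot: [0.091, -0.701, 0.701, -0.091]
force: [-0.1, -0.4, -0.2]
finger_gap: 0.0424
t 15.22 pos [ 0.4869 -0.302   0.1067] jaw -75.5 tool shift cm [ -9.41  -0.33 -41.57] tilt [ 0. -1. -0.] gap 0.042 F [ 0.   1.  -0.2] q [-0.75  0.41  1.64  0.    1.09  0.57]
turn about tool y 0.02
```

View pics/w8.png

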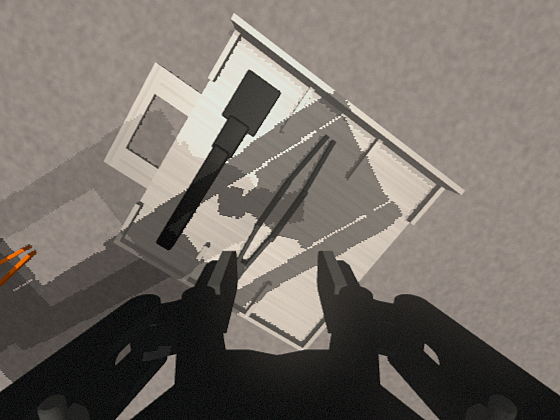

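The tweezers lie flat in bay 2, tips at (328,138) towards the tall wall, and the spudger is still in place. Moving to the probe.

```bash
python3 -m jog '[{"xyz":[-0.5,0,-2],"delta_rot":[0,0,0]},{"xyz":[-0.85,0,-3.8],"delta_rot":[0,0,0]},{"xyz":[-0.85,0,-3.8],"delta_rot":[0,0,0]},{"xyz":[-0.85,0,-3.8],"delta_rot":[0,0,0]},{"xyz":[-0.85,0,-3.8],"delta_rot":[0,0,0]},{"xyz":[-0.85,0,-3.8],"delta_rot":[0,0,0]},{"xyz":[-0.85,0,-3.8],"delta_rot":[0,0,0]},{"xyz":[-0.85,0,-3.8],"delta_rot":[0,0,0]},{"xyz":[-0.85,0,-3.8],"delta_rot":[0,0,0]},{"xyz":[-0.85,0,-3.8],"delta_rot":[0,0,0]}]'
python3 -m jog '[{"xyz":[-0.85,0,-3.8],"delta_rot":[0,0,0]},{"xyz":[-0.4,0,-1.6],"delta_rot":[0,0,0]},{"xyz":[0,0,0],"delta_rot":[0,0,0]},{"xyz":[0,0,0],"delta_rot":[0,0,0]}]'
python3 -c "
from h import *; snap('wrist','w9.png');  to(.4738,.124,.11,14.5)"
```

```text
time_s: 16.05
ee_pos: [0.474, 0.0705, 0.1068]
tcp_rot: [0.088, -0.702, 0.702, -0.089]
force: [-0.1, -0.1, 0.5]
finger_gap: 0.0418
time_s: 16.38
ee_pos: [0.4726, 0.125, 0.1066]
tcp_rot: [0.09, -0.701, 0.701, -0.09]
force: [1.1, -0.4, -0.0]
finger_gap: 0.0418
t 16.43 pos [0.4728 0.124  0.1066] jaw -75.4 tool shift cm [-0.1  -0.34  0.03] tilt [ 0.    -1.     0.001] gap 0.0418 F [ 0.1 -0.2 -0.6] q [ 0.03  0.28  1.85 -0.    1.02  1.34]
turn about tool y 0.09
```

View pics/w9.png

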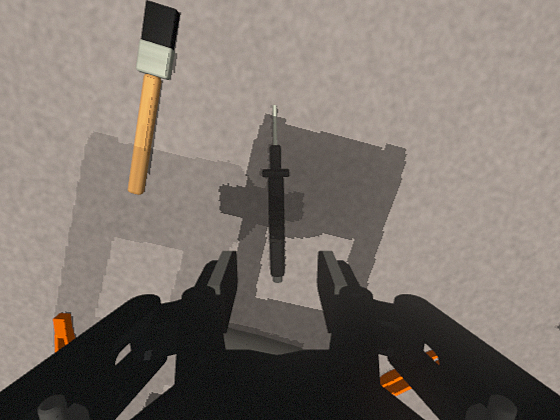

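The probe is between the fingers: needle tip at (275,106), guard at (275,173), handle end at (278,282). The screwdriver at (260,335) is behind and below, clear of the fingers.

```bash
python3 -c "
from h import *
c=np.load('pics/w9.npz')
a=ray(c,275,106,.007);b=ray(c,278,282,.010);g=ray(c,275.5,173,.013);y=np.arctan2(*(a-b)[1::-1]);u=np.array([np.cos(y),np.sin(y)]);print(a,b,np.hypot(*(a-b)[:2]),np.degrees(y))
for o in (a[:2]-.075*u,b[:2]+.076*u,g[:2]-.022*u):print(o)
m=(a[:2]+b[:2])/2-.010*u;to(m[0],m[1],.004,np.degrees(y))"
```

```text
[0.55419315 0.14710385 0.007     ] [0.40999894 0.10668676 0.01      ] 0.14975150057683906 15.657979305983716
[0.4819764  0.12686177]
[0.48317857 0.12719873]
[0.48401427 0.12794227]
t 16.43 pos [0.4728 0.124  0.1066] jaw -75.4 tool shift cm [ 0.02 10.26 -0.03] tilt [ 0.    -1.     0.001] gap 0.0418 F [ 0.1 -0.2 -0.6] q [ 0.03  0.28  1.85 -0.    1.02  1.34]
turn about tool y -1.07
```

```bash
python3 -m jog '[{"xyz":[0,2,0],"delta_rot":[0,-0.7,0]},{"xyz":[0,3,0],"delta_rot":[0,0,0]},{"xyz":[0,2.8,0],"delta_rot":[0,0,0]},{"xyz":[0,1.5,0],"delta_rot":[0,0,0]},{"xyz":[0,0.6,0],"delta_rot":[0,0,0]},{"xyz":[0,0,0],"delta_rot":[0,0,0]},{"xyz":[0,0,0],"delta_rot":[0,0,0]}]'
python3 -c "
from h import *;  to(.473,.1242,.004,15.3)"
```

```text
time_s: 17.02
ee_pos: [0.4734, 0.1232, 0.0079]
tcp_rot: [0.094, -0.701, 0.701, -0.094]
force: [0.2, -0.1, 0.1]
finger_gap: 0.0423
t 17.02 pos [0.4734 0.1232 0.0079] jaw -74.8 tool shift cm [ 0.01  0.39 -0.11] tilt [-0. -1.  0.] gap 0.0423 F [ 0.2 -0.1  0.1] q [ 0.03  0.43  1.94 -0.    0.78  1.33]
turn about tool y -0.08
```

```bash
python3 -m jog '[{"xyz":[0,0.25,-0.1],"delta_rot":[0,0,0]},{"xyz":[0,0.1,0],"delta_rot":[0,0,0]},{"xyz":[0,0,0],"delta_rot":[0,0,0]}]'
python3 -m jog '[{"xyz":[0,0,0],"delta_rot":[0,0,0]},{"xyz":[0,0,0],"delta_rot":[0,0,0]},{"xyz":[0,0,0],"delta_rot":[0,0,0]},{"xyz":[0,0,0],"delta_rot":[0,0,0]},{"xyz":[0,0,0],"delta_rot":[0,0,0]},{"xyz":[0,0,0],"delta_rot":[0,0,0]}]' 255 40
python3 -m jog '[{"xyz":[0,-1,0],"delta_rot":[0,0,0]},{"xyz":[0,-2,0],"delta_rot":[0,0,0]},{"xyz":[0,-2,0],"delta_rot":[0,5.9,0]},{"xyz":[0,-2,0],"delta_rot":[0,5.9,0]},{"xyz":[0,-2,0],"delta_rot":[0,5.9,0]},{"xyz":[0,-2,0],"delta_rot":[0,5.9,0]},{"xyz":[0,0,0],"delta_rot":[0,5.9,0]},{"xyz":[0,0,0],"delta_rot":[0,5.2,0]},{"xyz":[0,0,0],"delta_rot":[0,0,0]}]'
python3 -c "
from h import *; u=np.array([.943,-.332]); b=np.array([.465,-.364])-.010*u; print(b); to(b[0],b[1],.1,-19.4); snap('wrist','w10.png')"
```

```text
time_s: 17.27
ee_pos: [0.4731, 0.1251, 0.0047]
tcp_rot: [0.094, -0.701, 0.701, -0.095]
force: [-0.3, 0.6, -0.5]
finger_gap: 0.0417
time_s: 17.77
ee_pos: [0.4728, 0.1252, 0.0045]
tcp_rot: [0.094, -0.701, 0.701, -0.095]
force: [-1.3, -0.8, 6.0]
finger_gap: 0.0114
time_s: 18.52
ee_pos: [0.4726, 0.1252, 0.115]
tcp_rot: [0.12, 0.697, -0.697, -0.12]
force: [-0.3, -0.2, 0.1]
finger_gap: 0.0113
[ 0.45557 -0.36068]
t 18.52 pos [0.4726 0.1252 0.115 ] jaw -109.5 tool shift cm [-14.64   1.49  46.36] tilt [-0.001 -1.    -0.   ] gap 0.0113 F [-0.3 -0.2  0.1] q [0.03 0.26 1.84 0.   1.04 1.94]
turn about tool y -0.13
```

View pics/w10.png

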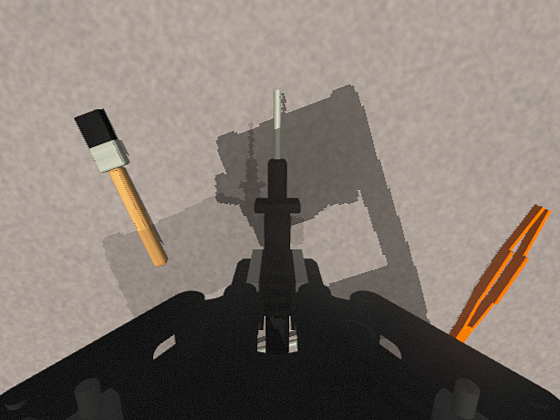

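The probe is held straight, needle at (277,92), guard at (277,205). Moving it to bay 3.

```bash
python3 -m jog '[{"xyz":[-0.6,0,1.9],"delta_rot":[0,0,0]},{"xyz":[-1.2,0,3.8],"delta_rot":[0,0,0]},{"xyz":[-1.2,0,3.8],"delta_rot":[0,0,0]},{"xyz":[-1.2,0,3.8],"delta_rot":[0,0,0]},{"xyz":[-1.2,0,3.8],"delta_rot":[0,0,0]},{"xyz":[-1.2,0,3.8],"delta_rot":[0,0,0]},{"xyz":[-1.2,0,3.8],"delta_rot":[0,0,0]},{"xyz":[-1.2,0,3.8],"delta_rot":[0,0,0]},{"xyz":[-1.2,0,3.8],"delta_rot":[0,0,0]},{"xyz":[-1.2,0,3.8],"delta_rot":[0,0,0]}]'
python3 -m jog '[{"xyz":[-1.2,0,3.8],"delta_rot":[0,0,0]},{"xyz":[-1.2,0,3.8],"delta_rot":[0,0,0]},{"xyz":[-0.7,0,2.1],"delta_rot":[0,0,0]},{"xyz":[0,2,0],"delta_rot":[0,0,0]},{"xyz":[0,2,0],"delta_rot":[0,0,0]},{"xyz":[0,2,0],"delta_rot":[0,0,0]},{"xyz":[0,0,0],"delta_rot":[0,0,0]},{"xyz":[0,0,0],"delta_rot":[0,0,0]}]'
python3 -c "
from h import *;  to(.4556,-.3607,.0085,-19.4); snap('wrist','w11.png')"
```

```text
time_s: 19.4
ee_pos: [0.4597, -0.255, 0.1139]
tcp_rot: [0.118, 0.697, -0.697, -0.118]
force: [-0.7, 0.6, 0.6]
finger_gap: 0.0117
time_s: 20.07
ee_pos: [0.4566, -0.3541, 0.0529]
tcp_rot: [0.117, 0.698, -0.696, -0.119]
force: [0.3, 0.6, 0.8]
finger_gap: 0.0118
t 20.07 pos [ 0.4566 -0.3541  0.0529] jaw -109.3 tool shift cm [-0.14  4.44  0.66] tilt [ 0.003 -1.    -0.002] gap 0.0118 F [0.3 0.6 0.8] q [-0.85  0.48  1.68 -0.    0.98  1.05]
turn about tool y 0.15
```

View pics/w11.png

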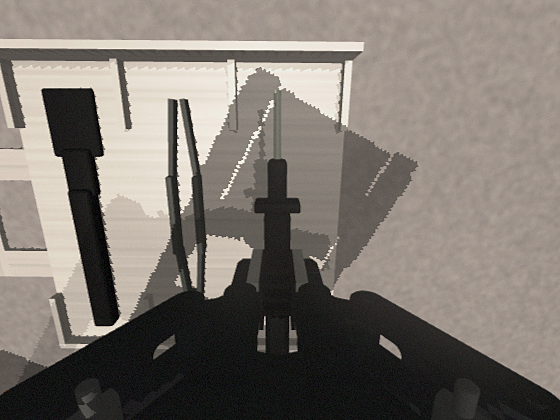

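The other two are in their bays. The probe's needle at (277,92) lies between the ribs at (232,128) and (345,130), needing about 6 mm more sideways. Shifting and lowering.

```bash
python3 -m jog '[{"xyz":[-0.1,1.8,0.6],"delta_rot":[0,0,0]},{"xyz":[0,1.4,0],"delta_rot":[0,0,0]},{"xyz":[0,0.6,0],"delta_rot":[0,0,0]},{"xyz":[0,0.2,0],"delta_rot":[0,0,0]},{"xyz":[0,0,0],"delta_rot":[0,0,0]},{"xyz":[0,0,0],"delta_rot":[0,0,0]}]'
python3 -c "
from h import *;  to(.4556,-.3607,.0085,-19.4)"
```

```text
time_s: 20.62
ee_pos: [0.4571, -0.3614, 0.0151]
tcp_rot: [-0.119, -0.697, 0.697, 0.118]
force: [0.1, -0.1, -1.6]
finger_gap: 0.0119
t 20.62 pos [ 0.4571 -0.3614  0.0151] jaw -109.3 tool shift cm [ 0.16  0.66 -0.02] tilt [-0.001 -1.     0.001] gap 0.0119 F [ 0.1 -0.1 -1.6] q [-0.86  0.54  1.7   0.    0.9   1.05]
turn about tool y 0.07
```

```bash
python3 -m jog '[{"xyz":[0,0.4,0],"delta_rot":[0,0,0]},{"xyz":[0,0.15,0],"delta_rot":[0,0,0]},{"xyz":[0,0.1,0],"delta_rot":[0,0,0]},{"xyz":[0,0,0],"delta_rot":[0,0,0]}]'
python3 -c "
from h import *;  to(.4556,-.3607,.0085,-19.4)"
```

```text
time_s: 20.95
ee_pos: [0.4567, -0.3612, 0.0086]
tcp_rot: [-0.119, -0.697, 0.697, 0.119]
force: [-2.0, 1.4, 6.9]
finger_gap: 0.0118
t 20.95 pos [ 0.4567 -0.3612  0.0086] jaw -109.3 tool shift cm [ 0.12  0.01 -0.01] tilt [-0.001 -1.     0.   ] gap 0.0118 F [-2.   1.4  6.9] q [-0.86  0.55  1.7   0.    0.89  1.05]
turn about tool y 0.05
```

```bash
python3 -m jog '[{"xyz":[0,0,0],"delta_rot":[0,0,0]},{"xyz":[0,0,0],"delta_rot":[0,0,0]},{"xyz":[0,0,0],"delta_rot":[0,0,0]},{"xyz":[0,-1,0],"delta_rot":[0,0,0]},{"xyz":[0,-3,0],"delta_rot":[0,0,0]},{"xyz":[0,-3,0],"delta_rot":[0,0,0]},{"xyz":[0,-3,0],"delta_rot":[0,0,0]},{"xyz":[0,-3,0],"delta_rot":[0,0,0]},{"xyz":[0,-3,0],"delta_rot":[0,0,0]},{"xyz":[0,0,0],"delta_rot":[0,0,0]}]' 130 40
python3 -c "
from h import *;  to(.23,-.5,.23)"
```

```text
time_s: 21.78
ee_pos: [0.4589, -0.3638, 0.1751]
tcp_rot: [-0.122, -0.694, 0.7, 0.116]
force: [1.5, -1.0, 1.3]
finger_gap: 0.0416
t 21.78 pos [ 0.4589 -0.3638  0.1751] jaw -109.3 tool shift cm [17.03 -5.55 20.47] tilt [-0.01  -1.     0.006] gap 0.0416 F [ 1.5 -1.   1.3] q [-0.86  0.36  1.54  0.    1.23  1.05]
```

```bash
python3 -m jog '[{"xyz":[2,-0.5,2.5],"delta_rot":[0,0,0]},{"xyz":[2,-0.5,2.5],"delta_rot":[0,0,0]},{"xyz":[2,-0.5,2.5],"delta_rot":[0,0,0]},{"xyz":[2,-0.5,2.5],"delta_rot":[0,0,0]},{"xyz":[2,-0.5,2.5],"delta_rot":[0,0,0]},{"xyz":[2,-0.5,2.5],"delta_rot":[0,0,0]},{"xyz":[2,-0.5,2.5],"delta_rot":[0,0,0]},{"xyz":[2,-0.5,2.5],"delta_rot":[0,0,0]},{"xyz":[0,0,0],"delta_rot":[0,0,0]},{"xyz":[0,0,0],"delta_rot":[0,0,0]}]'
python3 - <<'E'
from m import *
c=snap('top','top9.png');s=snap('scene','scene9.png')
a=c['img'][:,:,::-1][165:285,340:470]; b=s['img'][:,:,::-1][240:380,60:210]
A=cv2.resize(a,(400,370),interpolation=2);B=cv2.resize(b,(396,370),interpolation=2)
cv2.imwrite('pics/fin.png',np.hstack([A,B]))
# bystanders: difference from the start
d=np.abs(c['img'].astype(int)-np.load('pics/top0.npz')['img']).sum(2)
for n,(x0,y0,x1,y1) in dict(brush=(203,178,220,235),screwdr=(210,266,278,287),meter=(335,107,402,147),board=(225,112,288,156),spool=(300,130,324,152),bin=(143,107,203,153)).items(): print(n,(d[y0:y1,x0:x1]>90).mean().round(3))
E
```

```text
time_s: 22.62
ee_pos: [0.2377, -0.4976, 0.2079]
tcp_rot: [-0.12, -0.697, 0.697, 0.12]
force: [-0.2, 1.6, -0.2]
finger_gap: 0.0417
brush 0.0
screwdr 0.0
meter 0.0
board 0.0
spool 0.0
bin 0.0
```

View pics/fin.png

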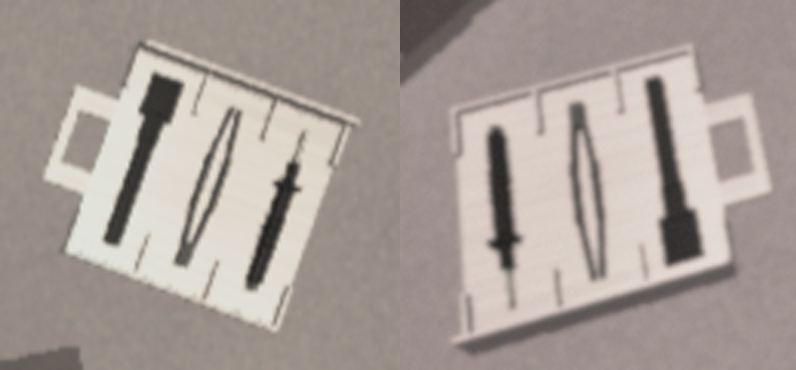

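View pics/top9.png

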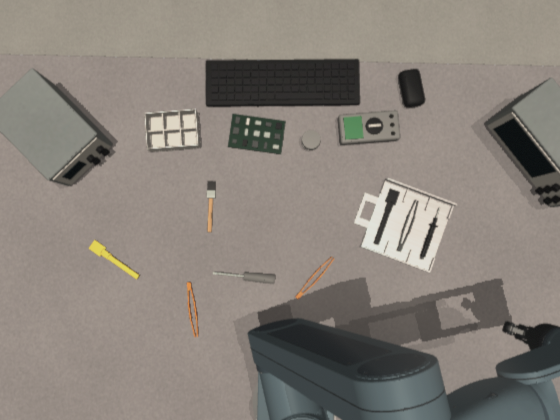

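Both views show the spudger, tweezers and probe in bays 1, 2 and 3 counted from the tab, between the ribs and with tips towards the tall wall. The bystanders are unchanged and the arm is clear. Handing in.

```bash
python3 -c "
from h import *; print(order.finish_job(), observe()['time_s'])"
```

```text
the job is handed in; nothing more can be done
the job is handed in; nothing more can be done
```

The tray is laid out as asked, counting from the tab end: black spatula in the first bay, dark tweezers in the middle, test probe in the last. Each lies across the tray with its tip towards the tall wall. I lowered each one to the tray floor before opening the gripper.

The final top and scene pictures show all three between their ribs and close to centred. That last look was by eye; I did not measure the final poses. A before-and-after comparison of the top picture found no change at the brush, screwdriver, multimeter, board, spool or bin. I checked the orange and yellow look-alikes only by eye, and they look unmoved.

I handed the job in at about 23 s with the arm clear. The highest force in any reading was about 9 N. No check failed. The one oddity was that the finger-gap readings came out 1 to 2 mm below the stated instrument widths.

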